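# Find the empty compartment under the flaps and load the reference plate

## Robot

A 6-joint arm with a two-finger parallel gripper is mounted at the origin on the work surface. World frame = base frame: x ahead of the robot, y to its left, z up, the work surface at z = 0. Lengths are in mm, angles in rad, forces in N, time in s.
With the tool pointing down it reaches from about 350 to 975 mm from the base axis. Payload 17.4 kg.
Tool frame: the origin (TCP) lies at the very end of the fingers, on their centre line; the grasp point (between the pads) lies 19 mm behind it; z points along the fingers, y is the line along which they close (so a half turn about z gives the same grasp; the last joint's range is limited). The gripper opens to 85 mm and grips with 20 to 120 N. Pads are 22 mm wide; open, the fingers measure 114 mm over their backs; the gripper's body (76 mm by 85 mm) begins 54 mm behind the grasp point. The pads swing forward as they close: fully open they stand 13 mm farther back than shut.
Start: joints at [1.219, 0.116, 1.442, -0, 1.584, -0.038], TCP at [208.364, 642.041, 195.703] pointing down, gripper open.
Joint ranges: [-2.83, 2.83], [-0.83, 2.19], [0.07, 2.5], [-1.14, 4.28], [0.01, 3], [-2.97, 2.97]. Speed limits (rad/s): [1.89, 1.89, 2.22, 3.14, 3.14, 3.14].

## Interface

Orientations are given as a unit quaternion [x, y, z, w].
In Python, from workcell import ctrl, imaging, finish_job gives the robot as it stands.
- The arm moves only by the tool apply_moves, never from a script. Its argument "steps" is one flat list of numbers, 7 for each row, row after row: the shift along the tool's x, y, z in cm, then the turn, a rotation vector about the tool's x, y, z in degrees, then the closure, from -1 (fully open) to 1 (shut). In form: [dx, dy, dz, ax, ay, az, claw, dx, dy, dz, ax, ay, az, claw, ...]. A call has exactly 5 rows; each row is the pose to reach, as a shift and turn from the pose commanded when the call began, along the tool's axes at that moment; what a row does not reach only later rows make up. A row lasts 1/8 s, in which the tool goes at most 62.5 mm and 10.7 degrees, less where a joint would pass 70% of its speed; a pose out of reach is approached as far as the arm can. A call with a gripper value outside its range is refused whole. The fingers move at their own pace and stop on an object; the grip force is fixed at half the most. Time passes only in rows, so rows that repeat a pose let the fingers close, or fill a call up. It gives the time, the measured TCP pose, the force, the opening and the grip force at its end, in the units of the state.
- ctrl.get_state(): the state, without advancing time (a new reading comes with each control period).
- imaging.camera(name): name is "scene" or "top"; returns a dict with "color" (420x560x3 uint8, blue, green, red), "fovy" (degrees; the focal length in pixels is half the picture's height over the tangent of half this angle, whatever the lens; pixels are square), "cx", "cy" (the principal point, pixels), "xyz" and "attitude" of the camera in the world. Camera axes: x right, y down, z forward; pixel columns grow to the right and rows downward; lengths in mm; the calibration is good to about 2 mm. A picture is of the moment at which its call begins. There is no depth.
- finish_job(): hands the job in; it is judged then, once.
The state is a dict: "clock": time; "joint_positions": joint angles; "joint_vel": joint speeds; "tau": joint torques, N m; "ee_pos": TCP position; "orientation": TCP orientation; "ft_force": force on the tool from outside, world axes, zero at the start; "wrist_torque": the same for the moment, N m; "grip_width": finger opening in mm; "gripper_force": force on a finger pad.
Only numpy, scipy, OpenCV 4.12 (cv2) and the standard library are available. Lean on these libraries where they do the work, as an engineer would, in place of code of your own. Each camera call takes 0.05 s, during which the arm holds its last target. There are 200 camera calls.

## Task

First, with the plate still lying where it is, press the flaps of the sample magazine with the fingertips until you find the one that swings well down: that compartment is empty, the others are taken. Then pick up the flat reference plate, lean it squarely on the middle of the inclined rest with one short edge on the lip, let go, and take it again by its raised edge so that you can lower it on end into the empty compartment until it stands on the floor. Do not drop it, leave it there, and leave the cups and the spatula alone.

Things in the scene. Friction and masses are not known exactly. Their poses are not given: they have to be found in the camera images.
- plate: Reference plate: flat aluminium plate 80 x 50 x 10 mm, 220 g, with a flush dark steel disc (34 mm) in the middle of both faces; it starts lying flat on the table. Origin: centre of the underside as it starts; x along the 80 mm length, y along the 50 mm width, z across the 10 mm thickness. Both ends and both faces are equal.
- plate_center (a point): Centre of the plate's volume, 5 mm above plate's origin along its z; same axes.
- magazine: Fixed black block with aluminium ribs, 76 (x) x 184 (y) x 50 mm high; origin: centre of its underside. Four compartments in a row along y, each open 58 mm (x) by 36 mm (y), 44 mm apart; inner floor 5 mm, deck 50 mm above the table. A grey flap, flush with the deck, covers each. Three hold a hidden block up to 6.5 mm below the deck; which one is empty cannot be seen.
- slot0 (a point): Middle of the mouth of the compartment farthest to the magazine's -y, at deck height; axes as the magazine.
- slot1 (a point): The same for the second compartment (44 mm further to the magazine's +y).
- slot2 (a point): The same for the third compartment.
- slot3 (a point): The same for the fourth compartment, farthest to the magazine's +y.
- flap0 (a joint): Angle (rad) of the flap over slot0: 56 x 34 x 2 mm, hinged along the -y edge of the mouth (17.5 mm from the middle, 1 mm below the deck). 0 shut, grows as it swings down, at most 1.5. A weak spring (under 1 N at the free edge) shuts it. Over a taken compartment it stops at about 0.15 and is firm.
- flap1 (a joint): The same for slot1.
- flap2 (a joint): The same for slot2.
- flap3 (a joint): The same for slot3.
- rest: Inclined rest, fixed: base 75 (x) x 70 (y) x 6 mm; an aluminium board 34 mm wide (y), 50 mm long, at 45 degrees, rises to the rest's +x, its face looking up and to -x; at its foot a lip 34 mm wide stands 12 mm out. Origin: centre of the underside. A leaning plate overhangs the board by 8 mm each side and 30 mm at its upper edge, with free space behind.
- rest_seat (a point): Middle of the inner corner where the board's face meets the lip, 22 mm to -x of the rest's origin and 20 mm above the table. Its x points up the slope of the board, y along the lip, z straight out of the board.
- cup_a: Bystander: white capped sample cup, 46 mm wide, 40 mm high, standing. Origin: centre of its underside.
- cup_b: Bystander: a second cup, the same.
- spatula: Bystander: slim steel laboratory spatula lying on the table, 170 mm long along its x, 8 mm thick.
Not all that is in view belongs to the job. Of the things like the plate, leave any that is yellow; of the rest the larger one is meant.

How it is judged (in metres and radians):
On the way, in this order (a step that is already met when the one before it is completed fails the run):
1. with the plate still where it lay (within 20 mm), the flap of the empty compartment is pressed down past 0.3 rad by the fingers (value of joint any of flap0, flap1, flap2, flap3 above 0.3 rad and contact force between the fingers and magazine above 0.02 N and distance of plate from where it was at the start of the episode below 0.02 m), for 0.05 s.
2. the plate leans flat on the rest's board (within 0.12 rad), long side up the slope (0.3 rad), short edge on the lip (6 mm), within 15 mm of the middle, let go and at rest (angle between the z axis of plate and the z axis of rest_seat, either way round below 0.12 rad and angle between the x axis of plate and the x axis of rest_seat, either way round below 0.3 rad and x of plate_center in the frame of rest_seat between 0.036 and 0.046 m and y of plate_center in the frame of rest_seat between -0.015 and 0.015 m and z of plate_center in the frame of rest_seat below 0.01 m and contact force between the fingers and plate below 0.05 N and linear speed of plate below 0.03 m/s), for 0.2 s.
At the end, for the whole second after the job is handed in: The plate stands on end in the empty compartment, on its floor: its centre no more than 52 mm above the table (45 mm when upright) and within 22 mm sideways of the middle of that mouth, its long side within 0.65 rad of upright (it may lean on a wall), released and at rest ((horizontal distance between plate_center and slot0 below 0.022 m or horizontal distance between plate_center and slot1 below 0.022 m or horizontal distance between plate_center and slot2 below 0.022 m or horizontal distance between plate_center and slot3 below 0.022 m) and z of plate_center in the frame of magazine below 0.052 m and (angle between plate's own x axis and vertical below 0.65 rad or angle between plate's own x axis and vertical above 2.49 rad) and contact force between the fingers and plate below 0.05 N and linear speed of plate below 0.02 m/s); the robot touches nothing.
It fails at once if the plate is dropped (moves faster than 0.6 m/s while the fingers do not hold it) (linear speed of plate above 0.6 m/s and contact force between the fingers and plate below 0.05 N).
It fails at once if a cup or the spatula is moved by more than 30 mm (distance of any of cup_a, cup_b, spatula from where it was at the start of the episode above 0.03 m).
It also fails if it takes over 72 s, if anything falls off the work surface, if the arm or the gripper's body presses on something with over 40 N, if the wrist force passes 120 N, or if a joint passes its speed limit or range.

## Working session

There is one attempt and no reset: what is moved stays moved. The work goes in short steps, Python scripts to look and compute and a tool call to move; the robot and the scene stay as the last step left them, time stands still between calls to the robot, and variables do not carry over. Pictures are saved under pics/ and viewed, at most 10 in all, crops included, and the job is handed in when it is done.

Besides the shell and the picture viewer there is one more tool, called in YAML: its name, and indented under it one key for each argument. apply_moves: Moves the arm, as the interface text tells. Its arguments: {"type":"object","properties":{"steps":{"type":"array"}},"required":["steps"]}

```bash
ls; mkdir -p pics
python3 - <<'E'
from workcell import ctrl, imaging
import cv2,pickle
for n in("scene","top"):
    c=imaging.camera(n); cv2.imwrite(f"pics/{n}0.png",c["color"]); pickle.dump(c,open(f"{n}0.pkl","wb"))
    print(n,{k:v for k,v in c.items() if k!="color"})
print(ctrl.get_state())
E
```

```text
pics
scene {'fovy': 53.510600919358524, 'cx': 275.0906193158171, 'cy': 212.5141323005227, 'xyz': array([1085.57909417, -418.43449801,  698.27886103]), 'attitude': array([ 0.81199321,  0.42206839, -0.19008568, -0.35551756])}
top {'fovy': 57.50475919092327, 'cx': 282.95429971521247, 'cy': 206.038418397273, 'xyz': array([391.22250996, -33.09930509, 888.32294801]), 'attitude': array([ 0.70487089, -0.70477715,  0.05914479, -0.05429628])}
{'clock': 0.1, 'joint_positions': array([ 1.21919016e+00,  1.16425065e-01,  1.44222903e+00, -5.60326833e-05,
        1.58402864e+00, -3.78039118e-02]), 'joint_vel': array([ 0.00153716, -0.00033101, -0.00209187,  0.00046873,  0.00091032,
        0.0005209 ]), 'tau': array([ 2.28871271e-03, -7.33667850e+01, -6.33793902e+01, -4.85500902e-05,
        5.26944539e-03,  3.79442884e-05]), 'ee_pos': array([208.30604815, 641.81145784, 195.02578311]), 'orientation': array([ 1.56258482e-01,  9.87716047e-01, -5.40160101e-04, -7.79677710e-05]), 'ft_force': array([ 0.09875476, -0.57070547, -0.54021621]), 'wrist_torque': array([-0.02729721,  0.06810128, -0.0160343 ]), 'gripper_force': 0.0, 'grip_width': 85.30892380139528}
```

View pics/scene0.png

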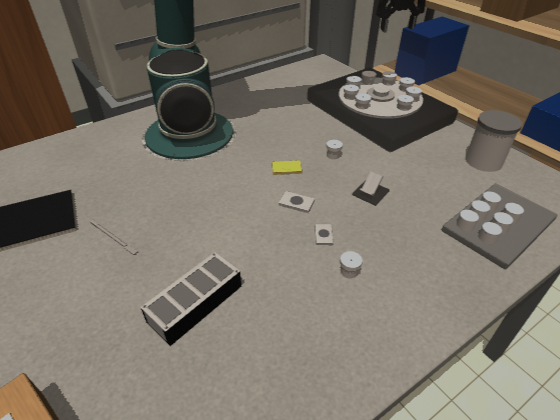

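View pics/top0.png

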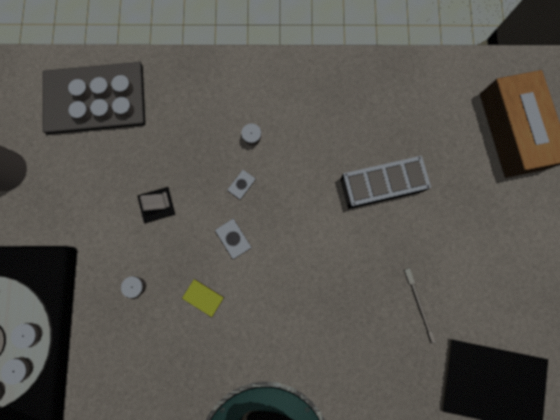

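The top view shows three plate-like things: a yellow plate at (203,298), a large grey plate with a dark disc at (233,239), and a small one with a disc at (241,184). The large grey one at (233,239) fits, since it isn't yellow and is larger than the small one. In the scene view it is at (297,201). The magazine is at top (385,182), the rest at (156,204), the cups at (131,287) and (251,133), and the spatula at (420,305). I'll confirm with an enlarged crop.

```bash
cat > h.py <<'E'
import numpy as np, cv2, pickle
from scipy.spatial.transform import Rotation as R
def load(n): return pickle.load(open(n+".pkl","rb"))
def f(c): return c["color"].shape[0]/2/np.tan(np.radians(c["fovy"])/2)
def ray(c,p):
    p=np.atleast_2d(p).astype(float)
    d=np.c_[(p[:,0]-c["cx"])/f(c),(p[:,1]-c["cy"])/f(c),np.ones(len(p))]
    return R.from_quat(c["attitude"]).apply(d)
def onz(c,p,z):
    d=ray(c,p); return c["xyz"]+d*((z-c["xyz"][2])/d[:,2])[:,None]
def tri(c1,p1,c2,p2):
    A=np.zeros((3,3));b=np.zeros(3);
    for c,p in((c1,p1),(c2,p2)):
        d=ray(c,p)[0];d/=np.linalg.norm(d);M=np.eye(3)-np.outer(d,d);A+=M;b+=M@c["xyz"]
    x=np.linalg.solve(A,b)
    d=ray(c1,p1)[0]; d/=np.linalg.norm(d); r=np.linalg.norm((np.eye(3)-np.outer(d,d))@(x-c1["xyz"]))
    return x,r
def proj(c,X):
    q=R.from_quat(c["attitude"]).inv().apply(np.atleast_2d(X)-c["xyz"])
    return np.c_[c["cx"]+f(c)*q[:,0]/q[:,2],c["cy"]+f(c)*q[:,1]/q[:,2]]
E
python3 - <<'E'
from h import *
s,t=load("scene0")["color"],load("top0")["color"]
t=cv2.convertScaleAbs(t,alpha=1.5)
def crop(i,x,y,w,h): return cv2.resize(i[y:y+h,x:x+w],(400,300),interpolation=cv2.INTER_CUBIC)
a=np.hstack([crop(t,130,165,120,90),crop(t,330,145,120,90)])
b=np.hstack([crop(s,270,160,120,90),crop(s,132,250,120,90)])
cv2.imwrite("pics/crop.png",np.vstack([a,b]))
E
```

```text
(no output)
```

View pics/crop.png

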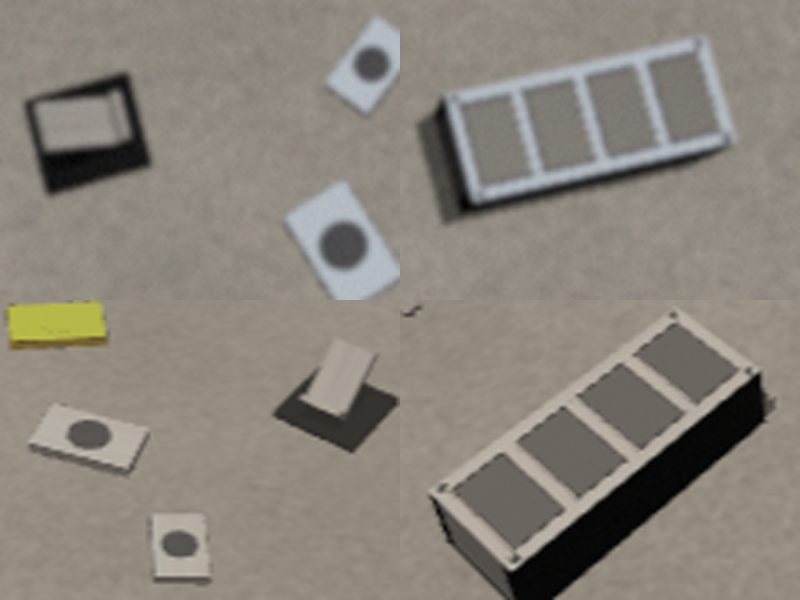

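The crop confirms the target: the large grey plate with a disc, top (233,239) and scene (297,201). The rest's lip is on the right (−y) side of the top view, and the board rises to the left. Next I'll measure from both views.

```bash
python3 - <<'E'
from h import *
np.set_printoptions(precision=1,suppress=True)
S,T=load("scene0"),load("top0"); s,t=S["color"],T["color"]
print("nadir",proj(T,[[391.2,-33.1,0]]), f(T))
def comp(img,box,fn,k=8):
    x,y,w,h=box; m=cv2.resize(img[y:y+h,x:x+w],None,fx=k,fy=k,interpolation=cv2.INTER_CUBIC)
    m=fn(m.astype(int)).astype(np.uint8)
    cs,_=cv2.findContours(m,cv2.RETR_EXTERNAL,cv2.CHAIN_APPROX_NONE)
    c=max(cs,key=cv2.contourArea).reshape(-1,2)
    return (c+.5)/k-.5+np.array([x,y])
def rect(c): r=cv2.minAreaRect(c.astype(np.float32)); return r
tp=comp(t,(212,213,42,50),lambda m:(m[:,:,0]>m[:,:,2]+8)&(m.sum(2)>300))
print("top plate",rect(tp),cv2.contourArea(tp.astype(np.float32)))
print("medians",t[225:229,232:236].mean((0,1)),t[238:241,231:235].mean((0,1)),t[260:270,215:225].mean((0,1)), s[200:203,295:298].mean((0,1)),s[205:207,284:286].mean((0,1)),s[215:225,270:280].mean((0,1)))
E
python3 - <<'E'
from h import *
np.set_printoptions(precision=1,suppress=True)
S,T=load("scene0"),load("top0")
k=10/3
U=lambda c,ox,oy: np.array(c,float)/k+[ox,oy]-.35
names="deck A B C D"
# deck corners: top view order: left-top,right-top,right-bottom,left-bottom
dt=U([(443,97),(707,38),(733,140),(472,205)],330-120,145)
ds=U([(515,571-300),(432,493-300),(676,309-300),(762,372-300)],132-120,250)
def tr(a,b,l):
    for p in a:
        e=[tri(T,p,S,q) for q in b]; 
        i=min(range(len(b)),key=lambda i:e[i][1]); print(l,p,"->",b[i],e[i][0],"res %.1f"%e[i][1])
for p,q in zip(dt,ds): print("trace",*tri(T,p,S,q))
tr(dt,ds,"deck")
rt=U([(27,100),(128,73),(150,163),(48,193)],130,165)
rs=U([(320,370-300),(398,397-300),(352,451-300),(273,412-300)],270,160)
print("restbase z6 top",onz(T,rt,6)); print("scene",onz(S,rs,6))
bt=U([(35,101),(36,153)],130,165); bs=U([(338,338-300),(378,352-300)],270,160)
tr(bt,bs,"board")
E
```

```text
nadir [[280.3 268.1]] 382.7417585763832
top plate ((232.6732940673828, 238.6096954345703), (32.592308044433594, 20.28420639038086), 58.392494201660156) 374.484375
medians [129.7 124.6 120.1] [51.9 50.2 50.8] [87.9 94.1 98.5] [82.2 84.9 88. ] [86.  92.2 97. ] [129.9 141.8 149.7]
trace [ 604.7 -266.4  -46.4] 79.36840071868257
trace [ 621.5 -355.2   99.2] 19.976706395253338
trace [ 578.5 -272.8  158. ] 58.71614097356755
trace [ 549.2 -177.    -1.5] 27.073267602698326
deck [342.5 173.8] -> [240.2 271.2] [ 601.4 -173.5   47.6] res 0.1
deck [421.8 156.1] -> [166.2 330.9] [ 642.8 -352.8   50.3] res 1.5
deck [429.5 186.7] -> [141.2 307.5] [ 571.2 -368.5   49.5] res 0.6
deck [351.2 206.2] -> [214.4 252.3] [ 527.1 -191.1   48.1] res 0.2
restbase z6 top [[560.9 300.6   6. ]
 [580.4 230.8   6. ]
 [516.3 212.5   6. ]
 [495.2 282.2   6. ]]
scene [[497.9 279.2   6. ]
 [558.3 304.9   6. ]
 [583.4 229.7   6. ]
 [515.1 212.6   6. ]]
board [140.2 195. ] -> [383.  175.2] [551.  276.7  57.8] res 1.1
board [140.5 210.6] -> [371.  171.1] [515.7 274.2  51.5] res 1.3
```

```bash
cat >> h.py <<'E'
def rot(zt,yt):
    z=np.array(zt,float);z/=np.linalg.norm(z);y=np.array(yt,float);y-=z*(y@z);y/=np.linalg.norm(y)
    return R.from_matrix(np.c_[np.cross(y,z),y,z])
def go(p,r):
    "shift (cm) and rotvec (deg) in present tool axes"
    from workcell import ctrl
    s=ctrl.get_state(); q=R.from_quat(s["orientation"])
    print("shift cm",(q.inv().apply(np.array(p,float)-s["ee_pos"])/10).round(2),"rot deg",(q.inv()*r).as_rotvec(degrees=True).round(1),"| t",s["clock"],s["ee_pos"].round(1),"F",s["ft_force"].round(1),"w %.1f g %.1f"%(s["grip_width"],s["gripper_force"]))
MC=np.array([585.6,-271.5]); MD=np.array([.233,-.9725,0]); MX=np.array([.9725,.233,0])
def slot(k,z): return np.r_[MC+MD[:2]*(-66+44*k),z]   # k=0 nearest robot's left
RX=np.array([-.281,.960,0]); RY=np.array([-.960,-.281,0]); SEAT=np.array([544.7,235.4,20])
U=(RX+[0,0,1])/2**.5; N=(-RX+[0,0,1])/2**.5
E
python3 - <<'E'
from h import *
np.set_printoptions(precision=1,suppress=True)
S,T=load("scene0"),load("top0"); s,t=S["color"],T["color"]
def blob(img,box,fn,k=8):
    x,y,w,h=box; m=cv2.resize(img[y:y+h,x:x+w],None,fx=k,fy=k,interpolation=cv2.INTER_CUBIC)
    cs,_=cv2.findContours(fn(m.astype(int)).astype(np.uint8),cv2.RETR_EXTERNAL,cv2.CHAIN_APPROX_NONE)
    c=max(cs,key=cv2.contourArea).reshape(-1,2); return ((c+.5)/k-.5+[x,y]).astype(np.float32)
dt=blob(t,(223,229,20,20),lambda m:m.sum(2)<240); ds=blob(s,(286,192,22,17),lambda m:m.sum(2)<330)
et,es=cv2.fitEllipse(dt),cv2.fitEllipse(ds); print(et,es)
c,r=tri(T,et[0],S,es[0]); print("disc",c,r)
tp=blob(t,(212,213,42,50),lambda m:(m[:,:,0]>m[:,:,2]+1)&(m.sum(2)>240)|(m.sum(2)<225))
w=onz(T,tp,c[2])[:,:2].astype(np.float32); rr=cv2.minAreaRect(w); print("plate rect world",rr); print(cv2.boxPoints(rr))
for b in((120,275,24,24),(240,122,22,22)):
    print("cup",onz(T,[[b[0]+12,b[1]+12]],40))
go(slot(1,110),rot([0,0,-1],MX))
E
```

```text
((232.58200073242188, 238.23619079589844), (13.498380661010742, 13.835051536560059), 48.40412139892578) ((296.2480163574219, 199.9445343017578), (8.26120376586914, 12.362187385559082), 93.70884704589844)
disc [458.6  76.1  11.6] 0.0049693172637757695
plate rect world ((458.2627258300781, 76.21192169189453), (79.81916809082031, 50.633148193359375), 32.62690353393555)
[[411.   76. ]
 [438.3  33.4]
 [505.5  76.4]
 [478.2 119.1]]
cup [[350.8 288.   40. ]]
cup [[697.5  32.6  40. ]]
shift cm [-62.9 -73.3   8.6] rot deg [-0.1  0.  58.5] | t 0.1 [208.3 641.8 195. ] F [ 0.1 -0.6 -0.5] w 85.3 g 0.0
```

apply_moves:
  steps: [-62.9,-73.3,0,0,0,58.5,1,-62.9,-73.3,0,0,0,58.5,1,-62.9,-73.3,0,0,0,58.5,1,-62.9,-73.3,0,0,0,58.5,1,-62.9,-73.3,0,0,0,58.5,1]

```text
clock: 0.72
ee_pos: [329.0, 351.7, 195.5]
orientation: [0.588, 0.809, -0.0, 0.0]
ft_force: [0.9, 0.0, -0.3]
grip_width: -0.1
gripper_force: 0.0
```

```bash
python3 -c "
from h import *
go(slot(1,110),rot([0,0,-1],MX))"
```

```text
shift cm [-65.01   5.35   8.56] rot deg [0.  0.  4.5] | t 0.725 [329.  351.7 195.5] F [ 0.9  0.  -0.3] w -0.1 g 0.0
```

apply_moves:
  steps: [-65,5.3,0,0,0,4.5,1,-65,5.3,0,0,0,4.5,1,-65,5.3,0,0,0,4.5,1,-65,5.3,0,0,0,4.5,1,-65,5.3,0,0,0,4.5,1]

```text
clock: 1.35
ee_pos: [450.9, 63.9, 195.7]
orientation: [0.617, 0.787, 0.0, 0.0]
ft_force: [0.4, 1.1, 0.2]
grip_width: 0.2
gripper_force: 0.0
```

```bash
python3 -c "
from h import *
go(slot(1,70),rot([0,0,-1],MX))"
```

```text
shift cm [-33.58   5.08  12.58] rot deg [0.  0.  0.3] | t 1.35 [450.9  63.9 195.7] F [0.4 1.1 0.2] w 0.2 g 0.0
```

apply_moves:
  steps: [-33.6,5.1,12.6,0,0,0.3,1,-33.6,5.1,12.6,0,0,0.3,1,-33.6,5.1,12.6,0,0,0.3,1,-33.6,5.1,12.6,0,0,0.3,1,-33.6,5.1,12.6,0,0,0.3,1]

```text
clock: 1.98
ee_pos: [562.8, -206.9, 86.2]
orientation: [0.619, 0.785, 0.0, -0.0]
ft_force: [0.3, 0.3, 0.7]
grip_width: 0.3
gripper_force: 0.0
```

```bash
python3 -c "
from h import *
go(slot(1,54),rot([0,0,-1],MX))"
```

```text
shift cm [-4.62  0.71  3.22] rot deg [ 0. -0.  0.] | t 1.975 [ 562.8 -206.9   86.2] F [0.3 0.3 0.7] w 0.3 g 0.0
```

apply_moves:
  steps: [-4.6,0.7,2.6,0,0,0,1,-4.6,0.7,3.3,0,0,0,1,-4.6,0.7,3.6,0,0,0,1,-4.6,0.7,3.8,0,0,0,1,-4.6,0.7,3.8,0,0,0,1]

```text
clock: 2.6
ee_pos: [580.2, -247.3, 49.9]
orientation: [0.619, 0.786, 0.0, 0.001]
ft_force: [-0.3, 0.2, 0.9]
grip_width: 0.3
gripper_force: 0.0
```

```bash
python3 -c "
from h import *
go(slot(1,54),rot([0,0,-1],MX))"
```

```text
shift cm [-0.28 -0.04 -0.41] rot deg [0.1 0.  0.1] | t 2.6 [ 580.2 -247.3   49.9] F [-0.3  0.2  0.9] w 0.3 g 0.0
```

apply_moves:
  steps: [-0.1,0,0,0,0,0,1,-0.1,0,0.1,0,0,0,1,-0.1,0,0.2,0,0,0,1,-0.1,0,0.3,0,0,0,1,-0.1,0,0.3,0,0,0,1]

```text
clock: 3.22
ee_pos: [580.2, -249.0, 45.9]
orientation: [0.619, 0.785, -0.0, -0.0]
ft_force: [0.5, -0.3, -0.1]
grip_width: -0.2
gripper_force: 0.0
```

apply_moves:
  steps: [0,0,0.2,0,0,0,1,0,0,0.4,0,0,0,1,0,0,0.6,0,0,0,1,0,0,0.8,0,0,0,1,0,0,0.8,0,0,0,1]

```text
clock: 3.85
ee_pos: [580.2, -248.9, 37.8]
orientation: [0.619, 0.785, -0.0, -0.0]
ft_force: [-1.0, 0.6, 0.3]
grip_width: 0.0
gripper_force: 0.0
```

Run:
```python
from h import *
from workcell import ctrl, imaging
for n in("scene","top"):
    c=imaging.camera(n); pickle.dump(c,open(n+"1.pkl","wb"))
s,t=load("scene1")["color"],load("top1")["color"]
t=cv2.convertScaleAbs(t,alpha=1.7)
cr=lambda i,x,y: cv2.resize(i[y:y+120,x:x+80],(400,600),interpolation=cv2.INTER_CUBIC)
cv2.imwrite("pics/press.png",np.hstack([cr(t,345,130),cr(s,150,230)]))
go(slot(1,38),rot([0,0,-1],MX))
```

```text
shift cm [-0.12 -0.01  0.01] rot deg [-0. -0.  0.] | t 3.95 [ 580.3 -249.    38.1] F [-0.5  0.1 -0.3] w -0.1 g 0.0
```

View pics/press.png

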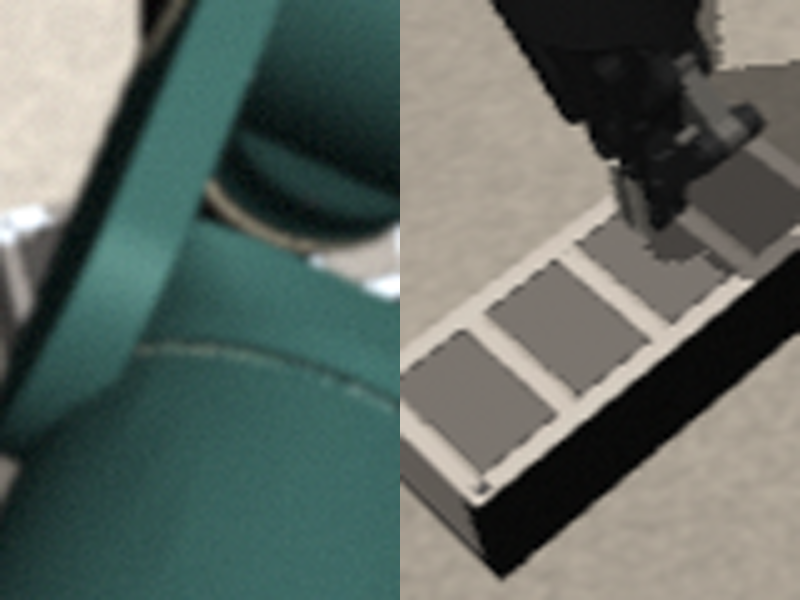

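Run:
```python
from h import *
a,b=load("scene0"),load("scene1")
k=8
def mk(c,txt):
    i=cv2.resize(c["color"][245:300,180:230],None,fx=k,fy=k,interpolation=cv2.INTER_NEAREST)
    for z,col in((50,(0,255,0)),):
        P=[slot(1,z)+MX*sx*29+MD*sy*18 for sx,sy in((-1,-1),(1,-1),(1,1),(-1,1))]
        q=(proj(c,P)+.5-[180,245])*k
        cv2.polylines(i,[q.astype(int)],True,col,1)
    # mark finger bottom outline at TCP
    T=np.array([580.3,-249,38]); P=[T+MX*sx*14+MD*sy*11 for sx,sy in((-1,-1),(1,-1),(1,1),(-1,1))]
    cv2.polylines(i,[((proj(c,P)+.5-[180,245])*k).astype(int)],True,(0,0,255),1)
    return i
cv2.imwrite("pics/cmp.png",np.hstack([mk(a,0),mk(b,0)]))
```

```text
(no output)
```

View pics/cmp.png

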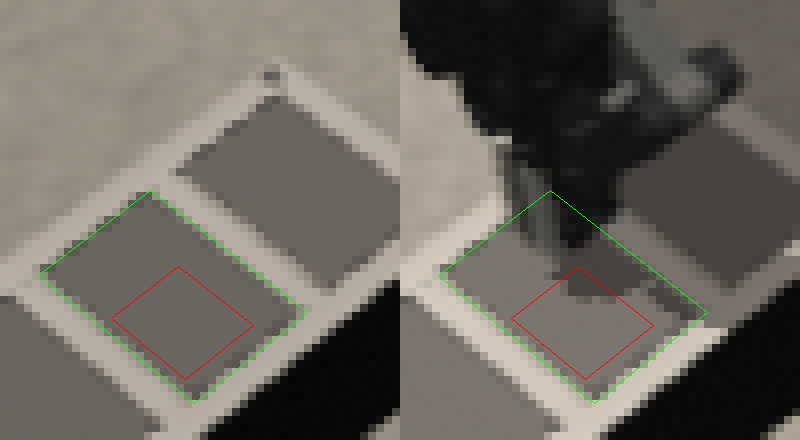

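The projected deck outline (green) fits, but the fingertips end at scene pixel (202,275), above the flap. So the flap isn't being pressed yet. I'll check how high the tips really are.

Run:
```python
from h import *
np.set_printoptions(precision=1,suppress=True)
c=load("scene1")
for z in(38,45,50,55,60,65,70,75): print(z,onz(c,[[201.9,275.6]],z),proj(c,[[580.3,-249,z]]))
from workcell import ctrl
s=ctrl.get_state();print(s["joint_positions"],R.from_quat(s["orientation"]).as_matrix())
i=cv2.resize(c["color"][60:330,60:330],(600,600),interpolation=cv2.INTER_CUBIC)
cv2.circle(i,tuple(((proj(c,[[580.3,-249,38]])[0]-60)*600/270).astype(int)),5,(0,0,255),1)
cv2.circle(i,tuple(((proj(c,[[580.3,-249,38+140]])[0]-60)*600/270).astype(int)),5,(0,255,255),1)
cv2.imwrite("pics/arm.png",i)
```

```text
38 [[ 559.3 -238.9   38. ]] [[202.3 284.8]]
45 [[ 564.8 -240.8   45. ]] [[201.8 282.5]]
50 [[ 568.8 -242.2   50. ]] [[201.5 280.9]]
55 [[ 572.8 -243.5   55. ]] [[201.2 279.3]]
60 [[ 576.8 -244.9   60. ]] [[200.8 277.7]]
65 [[ 580.8 -246.2   65. ]] [[200.5 276.1]]
70 [[ 584.8 -247.6   70. ]] [[200.2 274.4]]
75 [[ 588.8 -249.    75. ]] [[199.8 272.8]]
[-0.4  0.1  1.7 -0.   1.3 -0.7] [[-0.2  1.  -0. ]
 [ 1.   0.2  0. ]
 [ 0.  -0.  -1. ]]
```

View pics/arm.png

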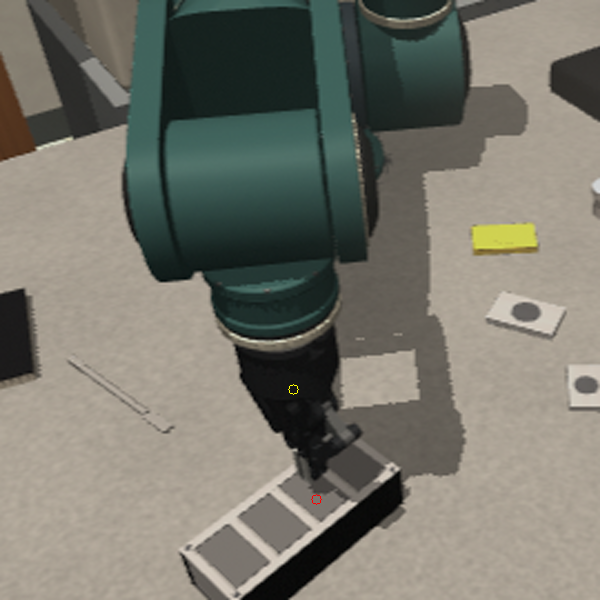

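apply_moves:
  steps: [-0.1,0,0.3,0,0,0,1,-0.1,0,0.6,0,0,0,1,-0.1,0,0.8,0,0,0,1,-0.1,0,1,0,0,0,1,-0.1,0,1,0,0,0,1]

```text
clock: 4.58
ee_pos: [580.4, -249.9, 27.9]
orientation: [0.619, 0.785, -0.0, -0.0]
ft_force: [0.2, 0.1, -0.4]
grip_width: -0.3
gripper_force: 0.0
```

Run:
```python
from h import *
from workcell import ctrl, imaging
F=[];
for k in range(6):
    c=imaging.camera("scene"); F.append(ctrl.get_state()["ft_force"])
pickle.dump(c,open("scene2.pkl","wb"))
print(np.mean(F,0),np.std(F,0)); go(slot(1,28),rot([0,0,-1],MX))
a,b=load("scene1")["color"],c["color"]
k=8
i=np.hstack([cv2.resize(x[235:300,180:230],None,fx=k,fy=k,interpolation=cv2.INTER_CUBIC) for x in(a,b)])
cv2.imwrite("pics/cmp2.png",i)
```

```text
[-0.33876458 -0.06749706 -0.26298214] [0.18377528 0.48530696 0.47990294]
shift cm [-0.01 -0.01  0.02] rot deg [0. 0. 0.] | t 4.875 [ 580.6 -249.9   28.2] F [-0.6  0.  -0.1] w -0.1 g 0.0
```

View pics/cmp2.png

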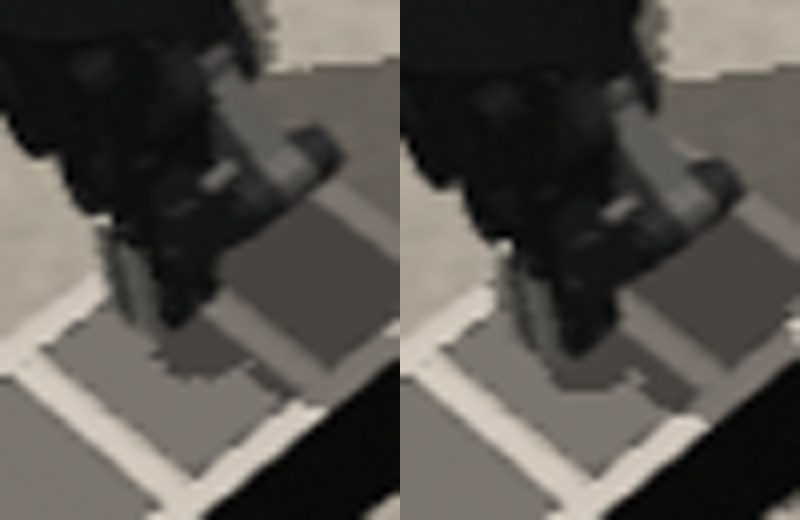

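The fingertips really are about 27 mm above the reported TCP: the tip is at scene (202,279) with its shadow below it on the flap. I'll descend on force feedback to calibrate this.

apply_moves:
  steps: [0,0,0.4,0,0,0,1,0,0,0.6,0,0,0,1,0,0,0.7,0,0,0,1,0,0,0.8,0,0,0,1,0,0,0.8,0,0,0,1]

```text
clock: 5.5
ee_pos: [580.5, -250.0, 20.0]
orientation: [0.619, 0.785, -0.0, -0.0]
ft_force: [0.3, -0.4, 0.1]
grip_width: -0.4
gripper_force: 0.0
```

apply_moves:
  steps: [0,0,0.1,0,0,0,1,0,0,0.2,0,0,0,1,0,0,0.3,0,0,0,1,0,0,0.4,0,0,0,1,0,0,0.4,0,0,0,1]

```text
clock: 6.12
ee_pos: [580.5, -249.9, 16.0]
orientation: [0.619, 0.785, -0.0, -0.0]
ft_force: [-0.5, -1.1, 0.1]
grip_width: 0.1
gripper_force: 0.0
```

Run:
```python
from h import *
from workcell import ctrl, imaging
F=[];
for k in range(4):
    c=imaging.camera("scene"); F.append(ctrl.get_state()["ft_force"])
pickle.dump(c,open("scene3.pkl","wb"))
print(np.mean(F,0)); go(slot(1,16),rot([0,0,-1],MX))
b=c["color"]
print(b[270:296:1,202].mean(1).round().astype(int), "col202 from row270"); print(b[270:296,205].mean(1).round().astype(int))
```

```text
[-0.32533807 -0.30201262  0.10589328]
shift cm [-0.01 -0.01  0.01] rot deg [0. 0. 0.] | t 6.325 [ 580.5 -250.    16.1] F [ 0.1 -0.2  0. ] w -0.0 g 0.0
[ 23  20  19  22  34  22  16  18  18  23  23  16  18  44  92 117 117 116
 117 117 117 117 117 133 176 185] col202 from row270
[ 20  19  19  21  20  21  18  18  17  20  27  27  67  68  68 117 117 117
 117 117 117 118 111 101 156 196]
```

apply_moves:
  steps: [0,0,0.1,0,0,0,1,0,0,0.2,0,0,0,1,0,0,0.3,0,0,0,1,0,0,0.4,0,0,0,1,0,0,0.4,0,0,0,1]

```text
clock: 6.95
ee_pos: [580.6, -250.0, 12.6]
orientation: [0.619, 0.785, 0.0, 0.0]
ft_force: [-2.4, 1.6, 6.6]
grip_width: -0.1
gripper_force: 3.1
```

Run:
```python
from h import *
from workcell import ctrl, imaging
F=[];
for k in range(4):
    c=imaging.camera("scene"); F.append(ctrl.get_state()["ft_force"])
pickle.dump(c,open("scene4.pkl","wb"))
print(np.mean(F,0)); go(slot(1,16),rot([0,0,-1],MX))
k=8
i=np.hstack([cv2.resize(load(n)["color"][235:300,180:230],None,fx=k,fy=k,interpolation=cv2.INTER_CUBIC) for n in("scene3","scene4")])
cv2.imwrite("pics/cmp3.png",i)
```

```text
[-2.63789712  1.63959656  6.10119278]
shift cm [-0.01 -0.02 -0.34] rot deg [0. 0. 0.] | t 7.15 [ 580.6 -250.    12.6] F [-2.2  1.5  6.2] w 0.1 g 3.1
```

View pics/cmp3.png

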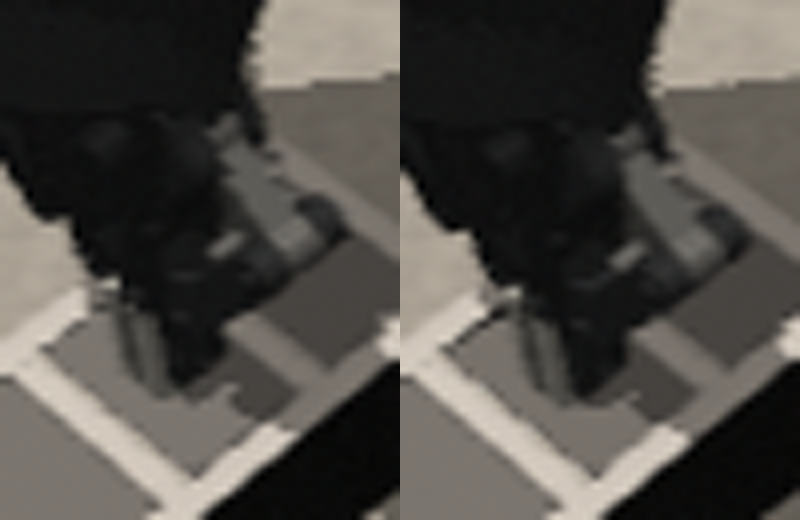

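The tip now sits firmly on the flap, at scene (203,285) with 6 N, when the TCP reads 12.6. So slot1 is taken, and the real tips lie about 35 mm short of the reported TCP. I'll lift and try the next flap.

Run:
```python
from h import *
np.set_printoptions(precision=1,suppress=True)
c=load("scene4")
for p in((199.4,284.4),(203.8,285),(208.1,280.6),(194.5,276)):
    q=onz(c,[p],48)[0]-[580.6,-250,48]; print(q, q@MX,q@MD)
go(slot(2,22),rot([0,0,-1],MX)); go(slot(0,22),rot([0,0,-1],MX))
```

```text
[ 3.4 -5.8  0. ] 1.9206740712978776 6.376347183480291
[9.6 0.6 0. ] 9.485093484335072 1.6704130956760175
[ 4.9 12.5  0. ] 7.666163157758412 -11.061549455142808
[-21.   -4.1   0. ] -21.340122514758065 -0.8800783388118907
shift cm [-4.4 -0.  -0.9] rot deg [0. 0. 0.] | t 7.15 [ 580.6 -250.    12.6] F [-2.2  1.5  6.2] w 0.1 g 3.1
shift cm [ 4.4 -0.  -0.9] rot deg [0. 0. 0.] | t 7.15 [ 580.6 -250.    12.6] F [-2.2  1.5  6.2] w 0.1 g 3.1
```

apply_moves:
  steps: [0,0,-1.2,0,0,0,1,-4.4,0,-1.2,0,0,0,1,-4.4,0,-0.6,0,0,0,1,-4.4,0,0.1,0,0,0,1,-4.4,0,0.2,0,0,0,1]

```text
clock: 7.78
ee_pos: [591.2, -293.0, 12.2]
orientation: [0.619, 0.785, -0.0, 0.001]
ft_force: [-9.4, -1.7, 25.0]
grip_width: 0.2
gripper_force: 12.3
```

Slot2 is firm as well. Slot3 is next.

apply_moves:
  steps: [0,0,-1.2,0,0,0,1,-4.4,0,-1.2,0,0,0,1,-4.4,0,-0.8,0,0,0,1,-4.4,0,-0.1,0,0,0,1,-4.4,0,0,0,0,0,1]

```text
clock: 8.4
ee_pos: [600.6, -334.4, 9.2]
orientation: [0.619, 0.786, -0.0, -0.001]
ft_force: [-0.3, 0.0, -0.2]
grip_width: -0.1
gripper_force: 0.3
```

apply_moves:
  steps: [0,0,0.2,0,0,0,1,0,0,0.4,0,0,0,1,0,0,0.6,0,0,0,1,0,0,0.6,0,0,0,1,0,0,0.6,0,0,0,1]

```text
clock: 9.02
ee_pos: [601.0, -335.4, 4.0]
orientation: [0.619, 0.785, 0.0, -0.0]
ft_force: [-0.2, 1.4, 0.2]
grip_width: -0.1
gripper_force: 0.4
```

Run:
```python
from h import *
from workcell import ctrl, imaging
c=imaging.camera("scene"); pickle.dump(c,open("scene5.pkl","wb"))
k=8
def mk(n):
    c=load(n); i=cv2.resize(c["color"][285:345,140:190],None,fx=k,fy=k,interpolation=cv2.INTER_CUBIC)
    P=[slot(3,50)+MX*sx*29+MD*sy*18 for sx,sy in((-1,-1),(1,-1),(1,1),(-1,1))]
    cv2.polylines(i,[((proj(c,P)+.5-[140,285])*k).astype(int)],True,(0,255,0),1); return i
cv2.imwrite("pics/cmp5.png",np.hstack([mk("scene0"),mk("scene5")]))
go(slot(3,30),rot([0,0,-1],MX))
```

```text
shift cm [-0.03 -0.01 -2.6 ] rot deg [-0. -0.  0.] | t 9.075 [ 601.  -335.4    4. ] F [-0.   0.5  0.3] w 0.2 g 0.4
```

View pics/cmp5.png

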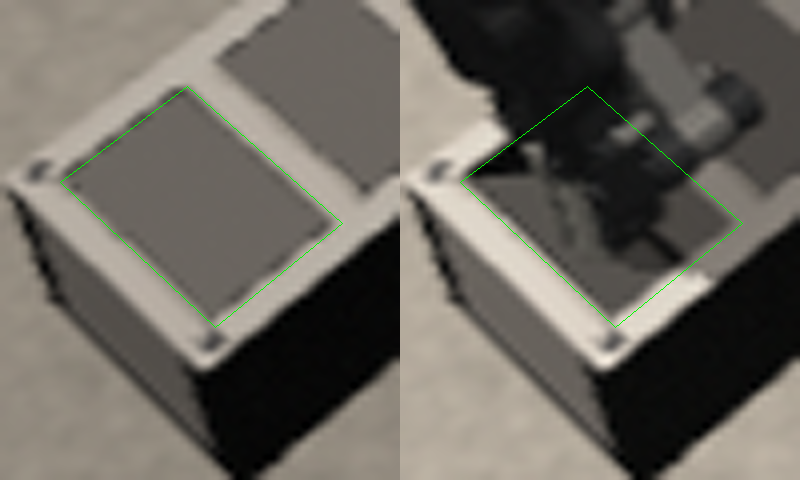

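The flap over slot3 (farthest to −y) swings well down, with a black gap at scene (203,305). It's hinged on the outer side, so its free edge faces slot2. That's the empty compartment. Next I'll pick up the plate.

```bash
cat >> h.py <<'E'
PX=np.array([np.cos(np.radians(32.6)),np.sin(np.radians(32.6)),0]); PY=np.array([PX[1],-PX[0],0]) # PY angle -57.4
E
python3 -c "
from h import *
go([458.4,76.2,40],rot([0,0,-1],PY))"
```

```text
shift cm [43.35 -4.25 -3.59] rot deg [-0.  -0.  70.9] | t 9.075 [ 601.  -335.4    4. ] F [-0.   0.5  0.3] w 0.2 g 0.4
```

apply_moves:
  steps: [0,0,-6,0,0,0,1,43.4,-4.3,-6,0,0,70.9,-1,43.4,-4.3,-6,0,0,70.9,-1,43.4,-4.3,-6,0,0,70.9,-1,43.4,-4.3,-6,0,0,70.9,-1]

```text
clock: 9.7
ee_pos: [518.6, -99.0, 64.2]
orientation: [0.864, 0.503, 0.0, 0.0]
ft_force: [0.4, 1.0, 0.8]
grip_width: 72.3
gripper_force: 0.0
```

```bash
python3 -c "
from h import *
go([458.4,76.2,0],rot([0,0,-1],PY))"
```

```text
shift cm [ 12.26 -13.89   6.42] rot deg [ 0.  -0.  27.8] | t 9.7 [518.6 -99.   64.2] F [0.4 1.  0.8] w 72.3 g 0.0
```

apply_moves:
  steps: [12.3,-13.9,6.4,0,0,27.8,-1,12.3,-13.9,6.4,0,0,27.8,-1,12.3,-13.9,6.4,0,0,27.8,-1,12.3,-13.9,6.4,0,0,27.8,-1,12.3,-13.9,6.4,0,0,27.8,-1]

```text
clock: 10.32
ee_pos: [458.2, 75.0, 0.2]
orientation: [0.958, 0.285, 0.0, 0.0]
ft_force: [0.8, -0.5, 0.1]
grip_width: 85.3
gripper_force: 0.0
```

Run:
```python
from h import *
from workcell import imaging
go([458.4,76.2,-36],rot([0,0,-1],PY))
for n in("scene","top"): pickle.dump(imaging.camera(n),open(n+"6.pkl","wb"))
i=cv2.resize(load("scene6")["color"][90:230,210:370],(640,560),interpolation=cv2.INTER_CUBIC)
cv2.imwrite("pics/pre.png",i)
# plate unmoved? disc in scene
m=(load("scene6")["color"].sum(2)<330)[192:209,286:308]; print(np.abs(load("scene6")["color"][190:215,278:316].astype(int)-load("scene0")["color"][190:215,278:316]).mean())
```

```text
shift cm [ 0.08 -0.09  3.62] rot deg [ 0.  -0.   0.5] | t 10.325 [4.582e+02 7.500e+01 2.000e-01] F [ 0.8 -0.5  0.1] w 85.3 g 0.0
31.363508771929826
```

apply_moves:
  steps: [0.1,-0.1,1.5,0,0,0.5,-1,0.1,-0.1,2.5,0,0,0.5,-1,0.1,-0.1,3.2,0,0,0.5,-1,0.1,-0.1,3.6,0,0,0.5,-1,0.1,-0.1,3.6,0,0,0.5,-1]

```text
clock: 11.05
ee_pos: [458.5, 76.0, -36.1]
orientation: [0.96, 0.28, -0.0, -0.0]
ft_force: [-0.5, 0.5, 0.5]
grip_width: 85.5
gripper_force: 0.0
```

Still no contact, which fits the offset. I'll go to about −41 and close.

apply_moves:
  steps: [0,0,0.3,0,0,0,-1,0,0,0.5,0,0,0,-1,0,0,0.5,0,0,0,1,0,0,0.5,0,0,0,1,0,0,0.5,0,0,0,1]

```text
clock: 11.68
ee_pos: [460.7, 76.3, -38.3]
orientation: [0.96, 0.28, 0.002, 0.0]
ft_force: [-1.6, -0.5, 23.0]
grip_width: 47.9
gripper_force: 73.8
```

apply_moves:
  steps: [0,0,-0.3,0,0,0,1,0,0,-0.8,0,0,0,1,0,0,-2,0,0,0,1,0,0,-4,0,0,0,1,0,0,-4,0,0,0,1]

```text
clock: 12.3
ee_pos: [459.5, 76.1, 0.8]
orientation: [0.96, 0.28, 0.001, 0.0]
ft_force: [-0.2, 0.2, -2.7]
grip_width: 48.0
gripper_force: 62.3
```

Run:
```python
from h import *
from workcell import imaging
go([458.4,76.2,-36],rot([0,0,-1],PY))
for n in("scene","top"): pickle.dump(imaging.camera(n),open(n+"7.pkl","wb"))
c=load("scene7")["color"]; print(c[200:206:1,280:320:3].mean(2).round().astype(int))
```

```text
shift cm [-0.1  -0.07  3.68] rot deg [ 0.1 -0.1 -0.1] | t 12.3 [459.5  76.1   0.8] F [-0.2  0.2 -2.7] w 48.0 g 62.3
[[156  95  93  92  96  93  93  93  89  94  93  94 152 153]
 [134  93  93  92  94  96  94  92  93  82  92  94 153 153]
 [137  92  93  93  94  93  93  94  93  94  94 122 153 151]
 [160 133  94  93  93  93  93  93  93  95  93 123 155 152]
 [159 153 135  95  92  93  95  93  92  94  92 153 154 149]
 [155 152 156 155  92  94  94  93  92  93  92 156 153 152]]
```

Run:
```python
from h import *
C=SEAT+40*U+90*N; print(C)
go(C-43.3*N+[0,0,20],rot(-N,-RY))
```

```text
[554.63485028 201.4588745  111.92388155]
shift cm [ 15.7   -8.36 -10.24] rot deg [ 28.9  38.5 -69.8] | t 12.4 [458.5  76.   -1.1] F [-0.7 -0.1 -3.2] w 48.9 g 62.3
```

apply_moves:
  steps: [15.7,-8.4,-10.2,28.9,38.5,-69.8,1,15.7,-8.4,-10.2,28.9,38.5,-69.8,1,15.7,-8.4,-10.2,28.9,38.5,-69.8,1,15.7,-8.4,-10.2,28.9,38.5,-69.8,1,15.7,-8.4,-10.2,28.9,38.5,-69.8,1]

```text
clock: 13.02
ee_pos: [546.2, 232.1, 101.2]
orientation: [0.75, 0.609, 0.155, -0.206]
ft_force: [-0.7, -0.2, -3.1]
grip_width: 48.3
gripper_force: 63.0
```

Run:
```python
from h import *
C=SEAT+40*U+90*N
go(C-43.3*N+[0,0,20],rot(-N,-RY))
```

```text
shift cm [-0.11 -0.   -0.08] rot deg [ 10.5  13.9 -25.2] | t 13.025 [546.2 232.1 101.2] F [-0.7 -0.2 -3.1] w 48.3 g 63.0
```

apply_moves:
  steps: [-0.1,0,-0.1,10.5,13.9,-25.2,1,-0.1,0,-0.1,10.5,13.9,-25.2,1,-0.1,0,-0.1,10.5,13.9,-25.2,1,-0.1,0,-0.1,10.5,13.9,-25.2,1,-0.1,0,-0.1,10.5,13.9,-25.2,1]

```text
clock: 13.65
ee_pos: [545.6, 229.8, 101.0]
orientation: [0.559, 0.737, 0.228, -0.305]
ft_force: [0.7, 0.7, -2.1]
grip_width: 48.4
gripper_force: 63.1
```

Run:
```python
from h import *
from workcell import imaging
C=SEAT+40*U+90*N
go(C-43.3*N+[0,0,20],rot(-N,-RY))
for n in("scene","top"): pickle.dump(imaging.camera(n),open(n+"8.pkl","wb"))
from workcell import ctrl
P=ctrl.get_state()["ee_pos"]; out=[]
for n in("scene8","top8"):
    c=load(n); o=proj(c,[C])[0].astype(int); x0,y0=o[0]-30,o[1]-40
    i=cv2.convertScaleAbs(cv2.resize(c["color"][y0:y0+75,x0:x0+50],(400,600),interpolation=cv2.INTER_CUBIC),alpha=1.0 if n[0]=="s" else 1.6)
    for hyp,col in((P+43.3*N,(0,0,255)),(P+[0,0,43.3],(0,255,0))):
        X=[hyp+a*40*U+b*25*RY+d*5*N for d in(-1,1) for a,b in((1,1),(1,-1),(-1,-1),(-1,1))]
        q=((proj(c,X)+.5-[x0,y0])*8).astype(int)
        cv2.polylines(i,[q[:4],q[4:]],True,col,1)
    out.append(i); print(n,x0,y0)
cv2.imwrite("pics/hold.png",np.hstack(out))
```

```text
shift cm [0.08 0.07 0.04] rot deg [ 0.1  0.3 -0.6] | t 13.65 [545.6 229.8 101. ] F [ 0.7  0.7 -2.1] w 48.4 g 63.1
scene8 334 129
top8 136 147
```

View pics/hold.png

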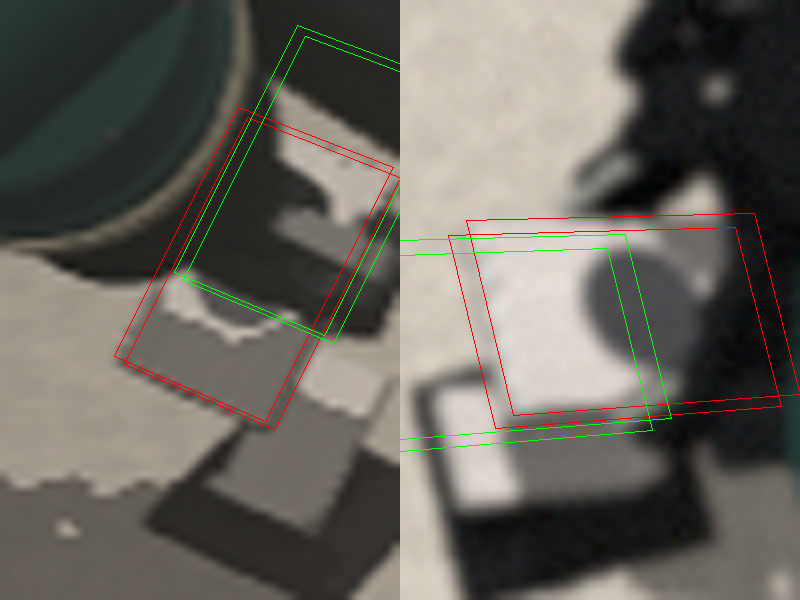

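The last allowed view shows the held plate: its disc is at top (216,185), and the red tool-length model matches the plate outline to within about 1 px. So the plate centre is 43 mm behind the reported TCP along the tool axis, and I'll place it using that.

Run:
```python
from h import *
for u,n in((48,20),(44,7),(40,5)):
    go(SEAT+u*U+n*N-43.3*N,rot(-N,-RY))
```

```text
shift cm [-0.57  0.05  8.49] rot deg [ 0.2  0.3 -0.4] | t 13.75 [545.6 230.1 101.8] F [-0.6  0.1 -1.5] w 48.2 g 63.1
shift cm [-0.96  0.05  9.79] rot deg [ 0.2  0.3 -0.4] | t 13.75 [545.6 230.1 101.8] F [-0.6  0.1 -1.5] w 48.2 g 63.1
shift cm [-1.36  0.05  9.99] rot deg [ 0.2  0.3 -0.4] | t 13.75 [545.6 230.1 101.8] F [-0.6  0.1 -1.5] w 48.2 g 63.1
```

apply_moves:
  steps: [-0.6,0.1,4,0.2,0.3,-0.4,1,-0.6,0.1,7,0.2,0.3,-0.4,1,-0.6,0.1,8.5,0.2,0.3,-0.4,1,-0.6,0.1,9,0.2,0.3,-0.4,1,-0.6,0.1,9.2,0.2,0.3,-0.4,1]

```text
clock: 14.38
ee_pos: [530.2, 288.3, 32.7]
orientation: [0.553, 0.739, 0.23, -0.307]
ft_force: [0.1, 0.2, -1.4]
grip_width: 48.3
gripper_force: 63.0
```

```bash
cat >> h.py <<'E'
def rest():
    "force and held-plate place in the seat's frame"
    from workcell import ctrl
    s=ctrl.get_state(); z=R.from_quat(s["orientation"]).apply([0,0,1]); d=s["ee_pos"]-43.3*z-SEAT; F=s["ft_force"]
    print("plate u,y,n",[round(float(d@a),1) for a in(U,RY,N)],"F u,y,n",[round(float(F@a),1) for a in(U,RY,N)],"t",s["clock"])
E
python3 - <<'E'
from h import *
rest(); go(SEAT+44*U+7*N-43.3*N,rot(-N,-RY))
E
```

```text
plate u,y,n [47.7, -1.0, 13.6] F u,y,n [-0.9, -0.2, -1.1] t 14.375
shift cm [-0.37 -0.1   0.66] rot deg [-0.  -0.1  0.1] | t 14.375 [530.2 288.3  32.7] F [ 0.1  0.2 -1.4] w 48.3 g 63.0
```

apply_moves:
  steps: [-0.1,-0.1,0.3,0,0,0,1,-0.1,-0.1,0.5,0,0,0,1,-0.1,-0.1,0.6,0,0,0,1,-0.1,-0.1,0.7,0,0,0,1,-0.1,-0.1,0.7,0,0,0,1]

```text
clock: 15.0
ee_pos: [527.7, 292.1, 26.3]
orientation: [0.553, 0.739, 0.23, -0.307]
ft_force: [-0.3, 0.2, -3.1]
grip_width: 48.3
gripper_force: 63.0
```

```bash
python3 -c "
from h import *
rest()"
```

```text
plate u,y,n [46.3, 0.4, 5.9] F u,y,n [-2.0, 0.3, -2.4] t 15.0
```

apply_moves:
  steps: [-0.1,0,0,0,0,0,1,-0.2,0,0,0,0,0,1,-0.3,0,0,0,0,0,1,-0.4,0,0,0,0,0,1,-0.4,0,0,0,0,0,1]

```text
clock: 15.62
ee_pos: [528.2, 290.1, 24.4]
orientation: [0.553, 0.739, 0.23, -0.308]
ft_force: [-4.8, 6.0, 4.1]
grip_width: 48.1
gripper_force: 63.1
```

```bash
python3 -c "
from h import *
rest()"
```

```text
plate u,y,n [43.4, 0.4, 6.0] F u,y,n [7.9, 2.9, -2.1] t 15.625
```

apply_moves:
  steps: [0.05,0,0.1,0,0,0,1,0.05,0,0.2,0,0,0,1,0.05,0,0.3,0,0,0,1,0.05,0,0.3,0,0,0,1,0.05,0,0.3,0,0,0,1]

```text
clock: 16.25
ee_pos: [528.2, 291.6, 22.9]
orientation: [0.553, 0.739, 0.23, -0.307]
ft_force: [-3.2, -5.3, 12.5]
grip_width: 48.1
gripper_force: 64.5
```

```bash
python3 -c "
from h import *
rest()"
```

```text
plate u,y,n [43.4, -0.0, 3.9] F u,y,n [5.9, 4.6, 11.8] t 16.25
```

apply_moves:
  steps: [0.05,0,0.3,0,0,0,-0.25,0.05,0,0.3,0,0,0,-0.4,0.05,0,0.2,0,0,0,-0.7,0.05,0,0.2,0,0,0,-1,0.05,0,0.2,0,0,0,-1]

```text
clock: 16.88
ee_pos: [527.3, 293.4, 20.7]
orientation: [0.553, 0.739, 0.23, -0.307]
ft_force: [1.0, 0.3, 0.2]
grip_width: 85.2
gripper_force: 0.0
```

apply_moves:
  steps: [0,0,-1,0,0,0,-1,0,0,-3,0,0,0,-1,0,0,-6,0,0,0,-1,0,0,-10,0,0,0,-1,0,0,-15,0,0,0,-1]

```text
clock: 17.5
ee_pos: [557.4, 189.9, 128.2]
orientation: [0.553, 0.739, 0.229, -0.307]
ft_force: [1.0, 0.5, -0.5]
grip_width: 85.7
gripper_force: 0.0
```

Run:
```python
from h import *
np.set_printoptions(precision=1,suppress=True)
from workcell import imaging
for n in("scene","top"): pickle.dump(imaging.camera(n),open(n+"9.pkl","wb"))
rest()
S,T=load("scene9"),load("top9")
C=SEAT+40*U+10*N
def disc(c,th,n):
    # dark disc inside bright plate, near the expected place
    q=proj(c,[C])[0]; x0,y0=(q-12).astype(int); k=8
    m=cv2.resize(c["color"][y0:y0+25,x0:x0+25],None,fx=k,fy=k,interpolation=cv2.INTER_CUBIC).astype(int).sum(2)
    out=[]
    cs,_=cv2.findContours((m<th).astype(np.uint8),cv2.RETR_EXTERNAL,cv2.CHAIN_APPROX_NONE)
    for a in cs:
        if cv2.contourArea(a)>1500:
            e=cv2.fitEllipse(((a.reshape(-1,2)+.5)/k-.5+[x0,y0]).astype(np.float32)); out.append(e); print(n,"exp",q,e)
    print(c["color"][int(q[1])-12:int(q[1])+13:2,int(q[0])-12:int(q[0])+13:2].mean(2).round().astype(int))
    return out
a=disc(T,240,"top"); b=disc(S,300,"scene")
```

```text
plate u,y,n [43.8, -1.3, 157.1] F u,y,n [-0.1, -0.6, -0.4] t 17.6
top exp [149.3 200.3] ((158.85028076171875, 211.4925079345703), (1.803703784942627, 28.335540771484375), 87.6408462524414)
top exp [149.3 200.3] ((148.30926513671875, 200.18475341796875), (11.990083694458008, 14.27694034576416), 132.77474975585938)
[[126 127 126 127 122 123 130 130 130 130 123 110  92]
 [133 137 133 129 128 125 133 135 137 139 136 132 120]
 [137 138 139 138 132 127 131 135 139 138 138 137 136]
 [138 139 137 114  81  67  74 104 128 139 140 140 139]
 [140 142 116  64  49  49  50  55  83 128 141 139 141]
 [143 143 106  52  50  51  50  51  57 109 139 141 141]
 [141 141 105  52  51  51  48  50  48  83 136 140 140]
 [139 141 117  61  48  47  48  48  48  79 134 138 138]
 [137 138 134  97  56  47  50  49  53 102 140 139 139]
 [141 139 140 132 104  69  59  62  95 127 137 136 137]
 [137 137 138 138 135 127 115 121 133 138 138 139 136]
 [138 137 137 135 133 132 131 129 115 108 105 104  96]
 [107 106 103  84  65  60  55  51  38  30  23  22  20]]
scene exp [373.  176.7] ((372.4107666015625, 170.8450927734375), (19.444812774658203, 24.607446670532227), 93.77499389648438)
[[ 44  44  45  50  45  52  46  45  51  46  48  54  96]
 [102  44  53  43  48  45  43  46  46  46  61  52 157]
 [155 158 156 156 109  44  44  43  46  47  57 100 179]
 [154 158 157 162 178 149  59  66  43  46  46 157 179]
 [153 154 158 174 160  85  85  74  77  52 100 180 178]
 [154 154 160 177  99  86  85  85  87  87 122 179 179]
 [154 153 172 176  86  86  85  87  88  86 121 178 161]
 [155 162 177 176  87  86  86  88  88  87 131 178 116]
 [154 173 176 177 150  86  87  89  87  91 178 160 123]
 [162 177 175 179 179 163 102  88 132 178 179 113 155]
 [174 176 176 179 180 180 182 179 181 178 161  88  97]
 [177 175 179 178 181 179 180 180 178 181 101  67  98]
 [109 153 178 180 179 181 179 180 177 160  56  48  50]]
```

The plate is seated: its disc is at top (148.3,200.2) against an expected (149.3,200.3). Next I'll reorient to take it by the raised edge.

Run:
```python
from h import *
go(SEAT+90*RX+[0,0,120],rot([0,0,-1],-RX))
```

```text
shift cm [10.48 -0.16  9.26] rot deg [-34.9 -35.4  85. ] | t 17.6 [560.  188.3 131.4] F [ 0.5  0.4 -0.3] w 85.3 g 0.0
```

apply_moves:
  steps: [10.5,-0.2,7,-34.9,-35.4,85,0,10.5,-0.2,7,-34.9,-35.4,85,0,10.5,-0.2,7,-34.9,-35.4,85,0,10.5,-0.2,7,-34.9,-35.4,85,0,10.5,-0.2,7,-34.9,-35.4,85,0]

```text
clock: 18.23
ee_pos: [520.4, 309.3, 152.5]
orientation: [0.865, 0.462, 0.116, -0.157]
ft_force: [0.5, 1.0, -0.3]
grip_width: 42.7
gripper_force: 0.0
```

Run:
```python
from h import *
go(SEAT+103*U+5*N+[0,0,40],rot(-U,N))
from workcell import ctrl; print(ctrl.get_state()["joint_positions"].round(2))
```

```text
shift cm [-0.85  1.05  1.24] rot deg [-59.2 -31.3  31.6] | t 18.225 [520.4 309.3 152.5] F [ 0.5  1.  -0.3] w 42.7 g 0.0
[ 0.31 -0.16  1.83  0.36  1.32  0.83]
```

apply_moves:
  steps: [-0.8,1.1,1.2,-59.2,-31.3,31.6,0,-0.8,1.1,1.2,-59.2,-31.3,31.6,0,-0.8,1.1,1.2,-59.2,-31.3,31.6,0,-0.8,1.1,1.2,-59.2,-31.3,31.6,0,-0.8,1.1,1.2,-59.2,-31.3,31.6,0]

```text
clock: 18.85
ee_pos: [526.1, 302.4, 137.6]
orientation: [0.939, 0.234, 0.076, 0.239]
ft_force: [-0.4, -0.7, -0.3]
grip_width: 42.7
gripper_force: 0.0
```

Run:
```python
from h import *
go(SEAT+103*U+5*N+[0,0,40],rot(-U,N))
from workcell import ctrl; print(ctrl.get_state()["joint_positions"].round(2))
```

```text
shift cm [-0.11 -0.06  0.1 ] rot deg [-16.1  -8.8   8.6] | t 18.85 [526.1 302.4 137.6] F [-0.4 -0.7 -0.3] w 42.7 g 0.0
[ 0.74  0.05  1.68 -0.5   1.53  1.87]
```

apply_moves:
  steps: [-0.1,-0.1,0.1,-16.1,-8.8,8.6,0,-0.1,-0.1,0.1,-16.1,-8.8,8.6,0,-0.1,-0.1,0.1,-16.1,-8.8,8.6,0,-0.1,-0.1,0.1,-16.1,-8.8,8.6,0,-0.1,-0.1,0.1,-16.1,-8.8,8.6,0]

```text
clock: 19.48
ee_pos: [525.3, 301.8, 135.8]
orientation: [0.915, 0.134, 0.054, 0.376]
ft_force: [-0.7, -0.3, -0.2]
grip_width: 42.6
gripper_force: 0.0
```

Run:
```python
from h import *
from workcell import ctrl,imaging; print(ctrl.get_state()["joint_positions"].round(2))
np.set_printoptions(precision=1,suppress=True)
pickle.dump(imaging.camera("top"),open("top10.pkl","wb"));pickle.dump(imaging.camera("scene"),open("scene10.pkl","wb"))
go(SEAT+103*U+5*N,rot(-U,N)); go(SEAT+24*U+5*N,rot(-U,N))
for n in("top10","scene10"):
    c=load(n);q=proj(c,[SEAT+40*U+10*N])[0].astype(int)
    for a in("9","10"):
        print(n,a);print(load(n[:-2]+a)["color"][q[1]-14:q[1]+15:4,q[0]-24:q[0]+16:3].mean(2).round().astype(int))
```

```text
[ 0.81  0.24  1.56 -0.67  1.76  2.1 ]
shift cm [ 0.  -2.8  2.8] rot deg [-0.4 -0.1  0.2] | t 19.575 [525.2 301.8 135.7] F [-0.4  0.4  0.4] w 42.4 g 0.0
shift cm [ 0.  -2.7 10.7] rot deg [-0.4 -0.1  0.2] | t 19.575 [525.2 301.8 135.7] F [-0.4  0.4  0.4] w 42.4 g 0.0
top10 9
[[126 127 130 130 132 129 127 123 128 129 126 126 122 115]
 [126 124 122 131 133 134 129 124 133 135 139 135 120  31]
 [124 120 139 137 138 137 114  71  74 117 139 139 139 123]
 [134 121 141 142 143 135  52  50  50  48 109 142 141 127]
 [127 123 127 139 139 136  61  49  48  49  79 140 138 136]
 [133 127 118 138 141 140 132  83  59  76 127 137 137 138]
 [125 129 120 134 138 138 135 132 131 122 108 104  96  67]
 [129 130 120  84  59  60  20  13  13  12  13  13  18  20]]
top10 10
[[ 90  91  92  92  92  91  92  87  91  90  91  89  87  80]
 [ 89  90  88  93  94  97  93  90  93  98 100  97  86  21]
 [ 89  86  97  97  99 101  79  48  51  84  99 101  99  88]
 [ 96  87 103 102 102  97  37  34  34  36  77  99 100  91]
 [ 89  87  91  99 100  97  40  32  33  31  55 101 100  96]
 [ 94  90  84  99 100  99  95  60  38  54  91  98
[... 395 characters left out ...]
5 173 176  87  86  88  87 178 116 157]
 [149 153 150 154 162 177 179 180 102 108 178 159 155 154]
 [150 154 153 152 177 176 178 180 180 181 181  64  98 155]
 [151 155 132  50  64 177 153 180 179 177  94  48  53  53]]
scene10 10
[[143 144 146 143 143 143 146 146 164 164 165 156 150 127]
 [146 144 146 146 145 144 145 158 164 167 167 170 167 164]
 [145 145 141 144 144 148 151 165 110  83 156 169 167 154]
 [142 146 144 144 144 145 165  82  81  82  82 155 166 120]
 [145 145 143 142 145 162 164  83  82  83  81 166 109 145]
 [139 144 141 143 151 165 167 168  96 101 166 148 145 143]
 [142 145 143 141 166 164 167 167 168 168 168  62  92 144]
 [142 146 125  51  64 165 143 168 167 166  88  48  52  51]]
```

Run:
```python
from h import *
S,T=load("scene10"),load("top10"); P=[]
for c,th in((T,200),(S,370)):
    q=proj(c,[SEAT+40*U+10*N])[0]; x0,y0=(q-10).astype(int); k=8
    m=cv2.resize(c["color"][y0:y0+21,x0:x0+21],None,fx=k,fy=k,interpolation=cv2.INTER_CUBIC).astype(int).sum(2)
    cs,_=cv2.findContours((m<th).astype(np.uint8),cv2.RETR_EXTERNAL,cv2.CHAIN_APPROX_NONE)
    cs=[a for a in cs if not (a.reshape(-1,2).max()>=164 or a.min()==0)]
    e=cv2.fitEllipse(max(cs,key=cv2.contourArea)); P.append((np.array(e[0])+.5)/k-.5+[x0,y0]); print(q,P[-1],e)
X,r=tri(T,P[0],S,P[1]); d=X-SEAT; print(X,r,d@U,d@RY,d@N)
```

```text
[149.32385994 200.31705412] [148.30377769 200.17320061] ((77.93022155761719, 84.88560485839844), (102.61468505859375, 121.46293640136719), 133.3317413330078)
[372.98031083 176.69269466] [373.78441143 175.9730444 ] ((97.7752914428711, 83.28435516357422), (101.25335693359375, 108.50859069824219), 51.977046966552734)
[538.945223   257.73778582  56.78894522] 0.2374038570696544 42.32056143160534 -0.752331899687805 9.706863841922214
```

apply_moves:
  steps: [0,-2.8,2.8,-0.4,0,0,0,0,-2.8,5,-0.4,0,0,0,0,-2.8,7.5,-0.4,0,0,0,0,-2.8,9,-0.4,0,0,0,0,-2.8,9.5,-0.4,0,0,0]

```text
clock: 20.2
ee_pos: [538.2, 256.2, 47.4]
orientation: [0.914, 0.133, 0.053, 0.38]
ft_force: [-0.4, 0.1, 0.3]
grip_width: 42.3
gripper_force: 0.0
```

Run:
```python
from h import *
go(SEAT+25*U+4.7*N,rot(-U,N))
```

```text
shift cm [0.04 0.06 0.98] rot deg [0.1 0.  0.3] | t 20.2 [538.2 256.2  47.4] F [-0.4  0.1  0.3] w 42.3 g 0.0
```

apply_moves:
  steps: [0,0.1,0.6,0,0,0,0,0,0.1,0.9,0,0,0,0,0,0.1,0.9,0,0,0,0.4,0,0.1,0.9,0,0,0,1,0,0.1,0.9,0,0,0,1]

```text
clock: 20.82
ee_pos: [540.1, 250.7, 41.9]
orientation: [0.914, 0.134, 0.054, 0.38]
ft_force: [-1.6, 3.7, 2.5]
grip_width: 8.7
gripper_force: 61.0
```

apply_moves:
  steps: [0,0.4,-0.3,0,0,0,1,0,1.5,-1.5,0,0,0,1,0,5,-5,0,0,0,1,0,9,-9,0,0,0,1,0,9,-9,0,0,0,1]

```text
clock: 21.45
ee_pos: [541.6, 251.7, 174.8]
orientation: [0.914, 0.132, 0.057, 0.378]
ft_force: [-1.0, 0.8, -2.6]
grip_width: 8.2
gripper_force: 60.1
```

Run:
```python
from h import *
go([500,100,190],rot([0,0,-1],MD))
```

```text
shift cm [-8.3  10.54  8.34] rot deg [45.  -1.4  2.8] | t 21.45 [541.6 251.7 174.8] F [-1.   0.8 -2.6] w 8.2 g 60.1
```

```bash
cat >> h.py <<'E'
def tgt(z): return np.r_[(slot(3,0)-7*MD)[:2],z]
E
python3 -c "
from h import *
go(tgt(175),rot([0,0,-1],MD))"
```

```text
shift cm [-10.99  40.58  40.45] rot deg [45.  -1.4  2.8] | t 21.45 [541.6 251.7 174.8] F [-1.   0.8 -2.6] w 8.2 g 60.1
```

apply_moves:
  steps: [-11,40.6,40.5,45,-1.4,2.8,1,-11,40.6,40.5,45,-1.4,2.8,1,-11,40.6,40.5,45,-1.4,2.8,1,-11,40.6,40.5,45,-1.4,2.8,1,-11,40.6,40.5,45,-1.4,2.8,1]

```text
clock: 22.08
ee_pos: [567.5, -21.6, 168.6]
orientation: [0.993, 0.118, -0.004, 0.008]
ft_force: [1.4, 0.1, -2.7]
grip_width: 8.3
gripper_force: 60.0
```

```bash
python3 -c "
from h import *
go(tgt(130),rot([0,0,-1],MD))"
```

```text
shift cm [-4.07 30.56  4.34] rot deg [0.8 0.5 0.1] | t 22.075 [567.5 -21.6 168.6] F [ 1.4  0.1 -2.7] w 8.3 g 60.0
```

apply_moves:
  steps: [-4.1,30.6,4.3,0.8,0.5,0.1,1,-4.1,30.6,4.3,0.8,0.5,0.1,1,-4.1,30.6,4.3,0.8,0.5,0.1,1,-4.1,30.6,4.3,0.8,0.5,0.1,1,-4.1,30.6,4.3,0.8,0.5,0.1,1]

```text
clock: 22.7
ee_pos: [598.8, -329.9, 130.4]
orientation: [0.993, 0.117, -0.001, 0.002]
ft_force: [1.0, 0.3, -1.2]
grip_width: 8.3
gripper_force: 60.0
```

```bash
python3 -c "
from h import *
go(tgt(85),rot([0,0,-1],MD))"
```

```text
shift cm [ 0.09 -0.11  4.54] rot deg [ 0.2  0.2 -0. ] | t 22.7 [ 598.8 -329.9  130.4] F [ 1.   0.3 -1.2] w 8.3 g 60.0
```

apply_moves:
  steps: [0.1,-0.1,2.5,0.2,0.2,0,1,0.1,-0.1,4.2,0.2,0.2,0,1,0.1,-0.1,4.5,0.2,0.2,0,1,0.1,-0.1,4.5,0.2,0.2,0,1,0.1,-0.1,4.5,0.2,0.2,0,1]

```text
clock: 23.32
ee_pos: [600.5, -326.6, 87.3]
orientation: [0.993, 0.118, 0.001, 0.001]
ft_force: [-0.3, -0.4, -2.1]
grip_width: 8.6
gripper_force: 60.0
```

Run:
```python
from h import *
from workcell import imaging,ctrl
np.set_printoptions(precision=1,suppress=True,linewidth=200)
go(tgt(65),rot([0,0,-1],MD))
c=imaging.camera("scene"); pickle.dump(c,open("scene11.pkl","wb"))
t=ctrl.get_state()["ee_pos"]; C=t+[0,0,15.5]
q=proj(c,[C+5*MD])[0]; print("exp disc",q)
X=[C+a*40*np.array([0,0,1])+b*25*MX+5*MD for a,b in((1,1),(1,-1),(-1,-1),(-1,1))]; print(proj(c,X))
x0,y0=(q-[18,22]).astype(int); g=c["color"][y0:y0+46,x0:x0+38].mean(2).round().astype(int)
print(x0,y0);print(g[::2,::2])
```

```text
shift cm [-0.2  0.2  2.2] rot deg [ 0.1 -0.1  0. ] | t 23.325 [ 600.5 -326.6   87.3] F [-0.3 -0.4 -2.1] w 8.6 g 60.0
exp disc [161.3 291.6]
[[165.9 285.1]
 [148.  269.7]
 [157.2 297.5]
 [174.1 312.7]]
143 269
[[ 25  25  25  22  18  17  16  60  12  12  48 104  55  18 174 149  97  98  97]
 [ 36  26  25  27  17  18  16  30  25  12  12  50  62  21 135 102 103 101  98]
 [ 25  21  18  19  19  17  21  17  66  50  12  29  70  25  63  98 100  98  95]
 [ 17  17  19  18  19  17  20  71  55 126  75  13  71  45  50  98 100 100  96]
 [ 18  33  18  22  19  19  29  68  60  98 124 103  56  61  78  97  96  98 102]
 [ 18  18 112  71  16  18  17  65  70  68 124 165 189  70 100 100  97 105 122]
 [120 131 168 134  16  17  18  73  77  64 209 210 210 212  89  95 115 122 124]
 [167 168 169 170  47  17  21  45  81  66  95 208 211 188  82 123 123 124  81]
 [165 162 166 173 175  74  16  18  84  77  77  93 138  86  86 125 107  64  72]
 [177 169 165 170 166 170  94  31  74  74  74  99  95  86  86  63  72  72  72]
 [176 173 168 171 173 172 152  59  31  30  52  99 100  85  86  84  72  72  72]
 [175 169 172 171 173 
[... 226 characters left out ...]
73 172 175 190 210 212  71  72  61  37  43  98  90  86  77  72  72]
 [171 174 172 173 200 211 213 116 114  71  73  66  41  99  97  87  85  71  72]
 [172 179 187 209 212 200 132 106  72  71  73  73 100  99 100  89  86  68  72]
 [170 193 210 212 179 108 107  72  73  72  73  72  99  99  98  88  87  96  79]
 [175 124 211 115 124 124 123  72  72  72  72  72  84  98  98  98  88  90 116]
 [158 165 152 124 124 124 124 106  72  72  73  72  71  91  98  94  88  87 123]
 [195 211 202 170 124 124 124 124 124  72  72  97 123 123 110 101  87  86 117]
 [ 66 195 210 211 170 124 124 124 124 124 124 123 124 124 124 107  96  77  77]
 [ 14  99 196 211 211 169 124 123 124 124 124 123 124 124 124 124 124  71  78]]
```

Run:
```python
from h import *
c=load("scene11"); g=c["color"].mean(2)
lv=[(0,24,'#'),(24,48,'d'),(48,66,':'),(66,80,'f'),(80,91,'s'),(91,113,'P'),(113,140,'r'),(140,185,'t'),(185,256,'W')]
for y in range(276,326): print(y,''.join(next(k for a,b,k in lv if a<=g[y,x]<b) for x in range(140,200)))
for z in(87.3-24.5,): 
    t=np.array([600.5,-326.6,0]); print("bottom corners",proj(c,[np.r_[(t+b*25*MX+a*5*MD)[:2],z] for a,b in((1,1),(1,-1),(-1,-1),(-1,1))]).round(1).tolist())
print("mouth",proj(c,[slot(3,50)+MX*sx*29+MD*sy*18 for sx,sy in((-1,-1),(1,-1),(1,1),(-1,1))]).round(1).tolist())
```

```text
276 ###############d:ff::Prrf#d:f:#:sPPPPPPPPPrrrrrP::ffffffffff
277 ####ddd########d:ff::PrrrPd:f::fPPPPPPPPPrrrrrPsffffffffffff
278 ####dd#dd#d#####dfff:srrrttPffsPPPPPPPPrrrrrPf:fffffffffffff
279 #######Ptf######d:ff:fPrrtWWrfsPPPPPPPrrrrrrPPffffffffffffff
280 :d###dPttf######d:sf::PrtWWWWtsPPPPPrrrrrrrrrPPfffffffffffff
281 ttrrPrtttr######dfsff:tWWWWWWWtsPPPrrrrrrrrrrrPPffffffffffff
282 ttttttttttf######:sfffftWWWWWWWtPPrrrrrP:fPrrrrrPsffffffffff
283 ttttttttttrd####ddfsfffPtWWWWWrsPrrrrrPsffsPrrrrrPsfffffffff
284 tttttttttttts####d:sff:fPtWWtPsPPrrrPf:fffffPrrrrrPPffffffff
285 tttttttttttttf####:sffffPPrrssssPrrP::fffffffPrrrrrPPfffffff
286 ttttttttttttttf###dfsfffPPPPssssPrPsffffffffffPrrrrrPPffffff
287 tttttttttttttttPdd:fsf:fPPPPssssf::ffffffffffffsPrrrrrPsffff
288 tttttttttttttttt:dd:fddfPPPPPssssfffffffffffffffsPrrrrrPsfff
289 ttttttttttttttttP:ddddd:sPPPPsssssffffffffffffffffPrrrrrPPff
290 ttttttttttttttttr:ddddddfPPPPssssffffffffffffffffffPrrrrrPPf
291 tttttttttttttttttf:ddddd:sPPPPssssffffffffffffffffffsrrrrrPP
292 tttttttttttttttttsf:ddddd:sPPPsssssffffffffffffffffffsPr
[... 1600 characters left out ...]
rrrPPtWWWWWt:################
318 ttttr#:PPPPrtWWWWWttrrrrrrrrrrrrrPPtWWWWWtd#################
319 ttttrfdfPPPPrtWWWWWWtrrrrrrrrrrrrtWWWWWtP###################
320 tttttrdfPPPPPrtWWWWWWtrrrrrrrrrrtWWWWWts####################
321 tttttrf:PPPPPPrtWWWWWttrrrrrrPPtWWWWWts####################:
322 ttttttfdfPPPPPPrtWWWWWttrrrrPPtWWWWWtd####################st
323 tttttttPfPPPPPPPrtWWWWWttrrrtWWWWWtP#####################stt
324 ttttttttPfPPPPPPPrtWWWWWttrtWWWWWts####################drttt
325 tttttttttPfPPPPPPPrtWWWWWttWWWWWts####################:rtttt
bottom corners [[174.2, 312.7], [157.3, 297.5], [161.7, 294.1], [178.6, 309.1]]
mouth [[162.9, 295.3], [182.3, 312.5], [166.4, 325.4], [147.1, 307.3]]
```

apply_moves:
  steps: [-0.2,0.5,0,0,0,0,1,-0.2,0.5,0.5,0,0,0,1,-0.2,0.5,1,0,0,0,1,-0.2,0.5,1.5,0,0,0,1,-0.2,0.5,1.8,0,0,0,1]

```text
clock: 24.0
ee_pos: [599.2, -332.1, 67.5]
orientation: [0.993, 0.117, 0.0, 0.0]
ft_force: [-0.5, 0.3, -1.7]
grip_width: 8.7
gripper_force: 60.1
```

```bash
python3 -c "
from h import *
go(tgt(30),rot([0,0,-1],MD))"
```

```text
shift cm [ 0.09 -0.31  3.75] rot deg [ 0.  -0.1 -0. ] | t 24.0 [ 599.2 -332.1   67.5] F [-0.5  0.3 -1.7] w 8.7 g 60.1
```

apply_moves:
  steps: [0,0,0.5,0,0,0,1,0,0,1,0,0,0,1,0,0,1.5,0,0,0,1,0,0,2,0,0,0,1,0,0,2.2,0,0,0,1]

```text
clock: 24.62
ee_pos: [599.2, -332.1, 45.5]
orientation: [0.993, 0.117, 0.0, 0.0]
ft_force: [-0.5, -0.1, -2.1]
grip_width: 8.6
gripper_force: 60.1
```

Bottom edge at about z = 21 and still free. I'll continue down to the floor.

apply_moves:
  steps: [0,0,0.5,0,0,0,1,0,0,0.9,0,0,0,1,0,0,1.2,0,0,0,1,0,0,1.4,0,0,0,1,0,0,1.4,0,0,0,1]

```text
clock: 25.25
ee_pos: [599.3, -332.1, 31.8]
orientation: [0.993, 0.117, 0.001, 0.0]
ft_force: [-0.8, 1.3, -3.4]
grip_width: 8.5
gripper_force: 60.0
```

apply_moves:
  steps: [0,0,0.1,0,0,0,1,0,0,0.2,0,0,0,1,0,0,0.3,0,0,0,1,0,0,0.4,0,0,0,1,0,0,0.4,0,0,0,1]

```text
clock: 25.88
ee_pos: [599.9, -332.8, 30.7]
orientation: [0.993, 0.117, 0.002, 0.001]
ft_force: [-7.0, 2.9, 19.1]
grip_width: 8.1
gripper_force: 63.2
```

apply_moves:
  steps: [0,0,-0.3,0,0,0,1,0,0,-0.3,0,0,0,0.7,0,0,-0.3,0,0,0,0.5,0,0,-0.3,0,0,0,0.2,0,0,-0.3,0,0,0,0]

```text
clock: 26.5
ee_pos: [599.3, -332.3, 30.9]
orientation: [0.993, 0.117, 0.001, 0.0]
ft_force: [-0.2, 0.3, 0.0]
grip_width: 42.7
gripper_force: 0.0
```

apply_moves:
  steps: [0,0,-2,0,0,0,0,0,0,-5,0,0,0,0,0,0,-10,0,0,0,0,0,0,-15,0,0,0,0,0,0,-20,0,0,0,0]

```text
clock: 27.12
ee_pos: [598.9, -332.0, 234.5]
orientation: [0.993, 0.117, 0.001, 0.001]
ft_force: [-0.2, -0.4, -0.0]
grip_width: 42.6
gripper_force: 0.0
```

Run:
```python
from h import *
from workcell import imaging,ctrl
c=imaging.camera("scene"); pickle.dump(c,open("scene12.pkl","wb")); g=c["color"].mean(2)
lv=[(0,24,'#'),(24,48,'d'),(48,66,':'),(66,80,'f'),(80,91,'s'),(91,113,'P'),(113,140,'r'),(140,185,'t'),(185,256,'W')]
for y in range(278,330): print(y,''.join(next(k for a,b,k in lv if a<=g[y,x]<b) for x in range(140,200)))
T=slot(3,0)-6*MD
print("expected top corners",proj(c,[np.r_[(T+b*25*MX+a*5*MD)[:2],85] for a,b in((1,1),(1,-1),(-1,-1),(-1,1))]).round(1).tolist())
s=ctrl.get_state(); print(s["ft_force"],s["ee_pos"],s["grip_width"],s["clock"])
```

```text
278 tttttttttttttttttttttttttttttttttttttttrrrrrPf:fffffffffffff
279 ttttttttttttttttttttttttttttttttttttttrrrrrrPPffffffffffffff
280 tttttttttttttttttttttttttttttttttttttrrrrrrPrPPfffffffffffff
281 ttttttttttttttttttttttttttttttttttttrrrrrPrrrrPPfffffPrrrrrr
282 ttttttttttttttttttttttttttttttttttrrrrrP:fPrrrrPPsffPrrrrrrr
283 ttttttttttttttttttttttttttttttttrrrrrrPfffsPrrrrrPssrrrrrrrr
284 tttttttttttttttttttttttttttttttrrrrrPf:fffffPrrrrtttrrrrrrrr
285 ttttttttttttttttttttttttttttttrrrrrP::fffffffPPrrtWWtrrrrrrr
286 ttttttttttttttttttttttttttttrrrrrrPfffffffffffstWWWWttrrrrrr
287 tttttttttttttttttttttttttttrrrrrPf:ffffffffffPPrtWWWWWtrrrrr
288 ttttttttttttttttttttttttttWtrrrP::ffffffffffPrrrrtWWWWWtrPrr
289 ttttttttttttttttWWWtttttWWWtrrPffffffffffffPrrrrrrtWWWWWttrr
290 tttttttttttttttWWWWWtttWWWWWtf:fffffffffffPrrrrrrrrtWWWWWttr
291 ttttttttttttttWWWWWWWttWWWWtPPPfffffffffPrrrrrrrrrrPrWWWWWtt
292 tttttttttttttttWWWWWWWWWWWtrrrrPffffffPrrrrrrrrrrrrrPrtWWWWW
293 ttttttttttttttrrtWWWWWWWWWWtrrrrrPffPrrrrrrrrrrrrrrrrrrtWWWW
294 tttttttttttttttPrtWWWWWWttWttrrrrPfPrrrrrrrrrrrrrrrrrrrr
[... 1772 characters left out ...]
fPPPPPPrtWWWWWttf::::PtWWWWWtd####################st
323 tttttttPfPPPPPPPrtWWWWWttf:frtWWWWtP#####################srt
324 ttttttttPfPPPPPPPrtWWWWWttPtWWWWWts####################drttt
325 tttttttttPfPPPPPPPrtWWWWWttWWWWWts####################:rtttt
326 ttttttttttPfPPPPPPPrtWWWWtrtWWWt:####################:rttttt
327 tttttttttttPfPPPPPPPrtWWttPPttPd####################:rtttttt
328 ttttttttttttPfPPPPPPPrtWtrPtts#####################srttttttt
329 tttttttttttttPfPPPPPPPPtWWWts####################drttttttttt
expected top corners [[170.1, 305.9], [153.0, 290.6], [157.5, 287.3], [174.6, 302.4]]
[ 0.1854617  -0.45348443  6.76330057] [ 600.04509876 -332.75454098  242.45755804] 42.60729959990016 27.175
```

The plate stands upright in slot3: its top face spans scene (154,291) to (170,305), matching the predicted top edge at z = 85. I'll settle the arm, then hand in.

apply_moves:
  steps: [0,0,0,0,0,0,0,0,0,0,0,0,0,0,0,0,0,0,0,0,0,0,0,0,0,0,0,0,0,0,0,0,0,0,0]

```text
clock: 27.8
ee_pos: [599.0, -332.2, 230.7]
orientation: [0.993, 0.117, 0.0, 0.0]
ft_force: [-1.0, -0.0, 0.3]
grip_width: 42.7
gripper_force: 0.0
```

```bash
python3 -c "
from workcell import finish_job
print(finish_job())"
```

```text
the job is handed in; nothing more can be done
None
```

The job is handed in at about 28 s: I found the empty compartment (the end one farthest to the robot's −y) by pressing, leaned and re-gripped the plate on the rest, and left it standing upright on that compartment's floor; the hand-in returned no verdict.

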